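# Hold a spring clip open around a display card's edge

## Task

A second ticket is about to be slipped in behind the tall earring card, so its clip is wanted open and waiting: take hold of the larger of the two spring clips on the ticket tray's wall by its handles, squeeze it wide open before you lift it off, and bring it down over the middle of the tall card's top edge, square to the card, until the edge stands well in between the gaping jaws with neither jaw touching it. Finish while still holding it there, squeezed open: do not let go or let the clip bite the card. Leave the tray, both cards, the small clip and the other goods where they stand.

Things in the scene. Friction and masses are not known exactly. Their poses are not given: they have to be found in the camera images.
- clip: The larger spring clip: black nylon spring clamp, 90 mm tall, 65 g, upright on the tray's far wall, jaws down. Origin: centre of its steel pivot pin; z up, y along the pin, x the way its halves part. Two straight handles, 24 mm wide (y), 6 mm thick, rise from the pin to 48 mm above it, leaning apart: over their outer faces 54 mm at the top, 28 mm at the pin. Squeezing them along x opens the jaws.
- clip_far (a joint): Opening of the clip's +x half about the pin (rad): 0 on the 6 mm tray wall, -0.075 shut, 0.28 at its stop; its jaw tip moves 40 mm x this. At 0.26 in both halves the handles are parallel, 28 mm over their outer faces, and the jaws gape 26 mm. A spring shuts it: the squeeze at the handle tops rises from 5 to 11 N, so grip with 20 to 30 N.
- clip_near (a joint): Opening of the clip's -x half, in the same way; both halves open alike. As the handles are squeezed parallel the pin drops up to 5 mm relative to the fingers. The clip shuts when let go.
- clip_jaw_far (a point): Inner face of the larger clip's +x jaw, mid-length, 40 mm below the pin. Gape = distance from this to clip_jaw_near (6 mm on the wall). The jaws are rubber pads 32 mm long (y), 10 mm high, 6 mm thick, lower edges 42 mm below the pin; between the two halves it is empty from there up to 6 mm below the pin.
- clip_jaw_near (a point): The same point on the -x jaw pad.
- small_clip: The smaller spring clip of the same make, 63 mm tall and 22 mm wide, on the same tray wall about 90 mm from the larger one (either may be the left one). A bystander. Its origin is its pivot pin.
- tray: Open pine ticket tray, 180 x 200 x 60 mm (x, y, z), fixed to the table; origin at the centre of its underside. Its walls are 6 mm thick. Both clips sit on its far (+x) wall, which runs along its y axis. Paper tickets lie low inside.
- tray_wall (a point): Middle of the top edge of the tray's far wall, 60 mm above the table. The clips' jaws reach 18 mm down over it (the small one's about 18 mm too).
- tall_card: The tall earring card: white board 5 mm thick (x), 110 mm wide (y), upright in a pine foot 60 x 110 x 22 mm; loose, about 350 g. Origin at the centre of its underside; top edge 165 mm above the table. Earrings on its +x face stay 50 mm or more below the top edge and stand out 5 mm.
- tall_card_top (a point): Middle of the tall card's top edge; x is across the board's thickness, y along the edge, z up.
- low_card: The lower earring card, of the same make but 110 mm tall, standing beside the tall one on either side. A bystander. Origin at the centre of its underside.
- ring_box_a: Grey velvet ring box with its lid up, 50 x 55 x 80 mm, beyond the cards. A bystander.
- ring_box_b: The same, near the robot. A bystander.
- loupe: Folded steel loupe, 54 x 26 x 18 mm, lying between the two cards. A bystander.
- bracelet_bowl: Dark wooden bowl, 84 mm across, 35 mm high, beyond the tray and cards. A bystander.
There are look-alikes about, which are no part of the job. What is shaped like the tall_card but blue is not meant. Leave any blue look-alike of the clip alone.

How it is judged:
By the outcome, as a careful person would: the job done as asked, in the order asked, and still so for the second after the job is handed in, while the arm keeps its last pose, push and grip.
It also fails if it takes over 38 s, if anything falls off the work surface, if the arm or the gripper's body presses on something with over 40 N, if the wrist force passes 120 N, or if a joint passes its speed limit or range.

## Robot

A 6-joint arm with a two-finger parallel gripper is mounted at the origin on the work surface. World frame = base frame: x ahead of the robot, y to its left, z up, the work surface at z = 0. Lengths are in mm, angles in rad, forces in N, time in s.
With the tool pointing down it reaches from about 400 to 925 mm from the base axis. Payload 12.5 kg.
Tool frame: the origin (TCP) lies on the front face of the gripper's body, between the roots of the fingers; the fingertips stand 78 mm ahead of it and the grasp point (between the pads) lies 59 mm ahead of it (env.nose_length is the distance from the TCP to the fingertips, in mm); z points along the fingers, y is the line along which they close (so a half turn about z gives the same grasp; the last joint's range is limited). The gripper opens to 95 mm and grips with 3 to 60 N. Pads are 20 mm wide; open, the fingers measure 119 mm over their backs; the gripper's body (75 mm by 180 mm) begins 59 mm behind the grasp point.
Start: joints at [1.043, 0.491, 1.559, -0, 1.092, -0.106], TCP at [255.859, 570.24, 292.261] pointing down, gripper open.
Joint ranges: [-3.1, 3.1], [-0.84, 2.19], [0.05, 2.79], [-1.13, 4.28], [0.06, 2.93], [-2.69, 2.69]. Speed limits (rad/s): [2.22, 2.22, 2.79, 3.14, 3.14, 3.14].

## Interface

Orientations are given as [roll, pitch, yaw] about the fixed x, y, z axes, in that order (R = Rz(yaw) Ry(pitch) Rx(roll)).
In Python, from cell import env gives the robot as it stands.
- The arm moves only by the tool jog_arm, never from a script. Its argument "motion" is a list of rows, each a list of 7 numbers: the turn, a rotation vector about the tool's x, y, z in degrees, then the shift along the tool's x, y, z in mm, then the finger opening in mm, from 0 to 95.1. In form: [[wx, wy, wz, x, y, z, hand], ...]. A call has 1 to 10 rows; each row shifts and turns the commanded pose from where the row before left it, along the tool's axes as they then stand; what a row does not reach is not made up. A row lasts 1/8 s, in which the tool goes at most 62.5 mm and 10.7 degrees, less where a joint would pass 70% of its speed; a pose out of reach is approached as far as the arm can. A call is refused whole if a number of a shift passes 62.5 or a number of a turn 10.7, either way. A call with a gripper value outside its range is refused whole. The fingers move at their own pace and stop on an object; the grip force is fixed at half the most. Time passes only in rows, so rows that do not move let the fingers close. It gives the time, the measured TCP pose, the force, the opening and the grip force at its end, in the units of the state.
- env.state(): the state, without advancing time (a new reading comes with each control period).
- env.read_camera(name): name is "scene" or "top"; returns a dict with "color" (384x512x3 uint8, red, green, blue), "z_map" (384x512 float32, mm along the optical axis (not along the pixel's ray), 0 where there is no reading), "camera_matrix" (3x3 intrinsics, pixels), "world_to_cam" (4x4, takes a point from world to camera coordinates). Camera axes: x right, y up, looking along -z (the intrinsics and any distortion apply to the point x, -y, -z); pixel columns grow to the right and rows downward; lengths in mm; the calibration is good to about 2 mm. A picture is of the moment at which its call begins.
- env.job_done(): hands the job in; it is judged then, once.
Trained networks look in the newest picture that a camera, given by its name, has taken for a name from the list of things; names that differ only in an ending like _2 or _b are one class to them, and where a whole thing is asked for, a point or a joint stands for the part that bears it (a point fixed in the world has none). Each returns a list of dicts, best first, with "score" (0 to 1); they miss things now and then, are a little off and sometimes report something else, mostly with a low value. They report only what shows in the picture. A call takes as long as a camera call. They do not tell look-alikes from the thing itself.
- env.recognise(camera, thing): "location" ([column, row] in pixels, amid what is visible of it).
The state is a dict: "t": time; "joints": joint angles; "qvel": joint speeds; "tau": joint torques, N m; "eef_pos": TCP position; "tcp_rot": TCP orientation; "ft_force": force on the tool from outside, world axes, zero at the start; "moment": the same for the moment, N m; "opening": opening from 0.0 (shut) to 1.0 (fully open); "grip_force": force on a finger pad.
Only numpy, scipy, OpenCV 4.12 (cv2) and the standard library are available. Lean on these libraries where they do the work, as an engineer would, in place of code of your own. Each camera call takes 0.05 s, during which the arm holds its last target. There are 200 camera calls.

## Working session

There is one attempt and no reset: what is moved stays moved. The work goes in short steps, Python scripts to look and compute and a tool call to move; the robot and the scene stay as the last step left them, time stands still between calls to the robot, and variables do not carry over. Pictures are saved under pics/ and viewed, at most 10 in all, crops included, and the job is handed in when it is done.

Besides the shell and the picture viewer there is one more tool, called after "Call:" as name(argument=value, ...) on one line, values as JSON. jog_arm: Moves the arm, as the interface text tells. Its arguments: {"type":"object","properties":{"motion":{"type":"array"}},"required":["motion"]}

```bash
mkdir -p pics; cat > h.py <<'E'
import numpy as np, cv2
from cell import env
def cam(n):
    c=env.read_camera(n); c['P']=cloud(c); return c
def cloud(c):
    z=c['z_map'].astype(float); K=c['camera_matrix']; h,w=z.shape
    u,v=np.meshgrid(np.arange(w),np.arange(h))
    X=(u-K[0,2])/K[0,0]*z; Y=(v-K[1,2])/K[1,1]*z
    p=np.stack([X,-Y,-z,np.ones_like(z)],-1)
    P=(p@np.linalg.inv(c['world_to_cam']).T)[...,:3]; P[z==0]=np.nan; return P
def proj(c,p):
    q=c['world_to_cam']@np.append(p,1); q=np.array([q[0],-q[1],-q[2]]); q=c['camera_matrix']@q; return q[:2]/q[2]
E
python3 - <<'E'
from h import *
for n in ['scene','top']:
    c=cam(n); cv2.imwrite(f'pics/{n}1.png',cv2.resize(c['color'][...,::-1],(800,600)))
    for t in ['clip','small_clip','tall_card','low_card','tray']:
        for r in env.recognise(n,t)[:4]:
            u,v=np.round(r['location']).astype(int); print(n,t,u,v,round(r['score'],2),np.round(c['P'][v,u]))
print(env.state())
E
```

```text
scene clip 185 247 0.86 [ 552. -184.   89.]
scene clip 213 283 0.75 [ 642. -145.   47.]
scene small_clip 150 255 0.63 [ 554. -264.  104.]
scene tall_card 279 212 0.95 [535.  64.  91.]
scene tall_card 332 250 0.93 [673. 146.  79.]
scene tall_card 107 168 0.79 [ 212. -333.   63.]
scene low_card 354 190 0.77 [511. 306.  50.]
scene tray 169 231 0.72 [ 459. -212.   33.]
top clip 303 145 0.63 [ 645. -148.   50.]
top clip 320 164 0.6 [ 571. -193.  104.]
top small_clip 341 178 0.62 [ 534. -263.   75.]
top tall_card 235 180 0.87 [530.  69.  28.]
top tall_card 210 139 0.76 [667. 155.  22.]
top tall_card 358 281 0.55 [ 220. -289.  162.]
top low_card 164 186 0.68 [499. 289.  71.]
top tray 321 204 0.55 [ 456. -207.   34.]
{'t': 0.6, 'joints': array([ 1.04341272e+00,  4.90897638e-01,  1.55892156e+00, -2.37075703e-05,
        1.09166507e+00, -1.05616737e-01]), 'qvel': array([-2.73364471e-05, -1.97972425e-03,  8.37503917e-04,  1.50907652e-03,
       -1.80335751e-03, -5.10081308e-04]), 'tau': array([-1.03678522e-03, -6.12214351e+01, -2.58362621e+01,  6.92978804e-02,
        4.44837799e-02, -3.47863579e-05]), 'eef_pos': array([255.85447518, 570.2391119 , 292.25497496]), 'tcp_rot': array([3.14148709e+00, 3.23480752e-05, 2.71983671e+00]), 'ft_force': array([ 0.42431719, -0.25874934, -0.09955283]), 'moment': array([0.00137378, 0.02675764, 0.02333693]), 'grip_force': 0.0, 'opening': 0.9998362977090223}
```

View pics/scene1.png

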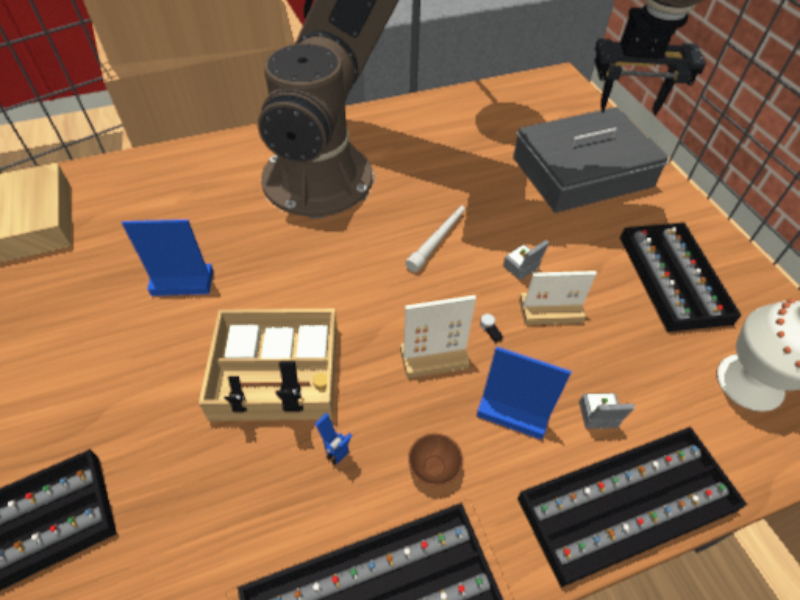

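View pics/top1.png

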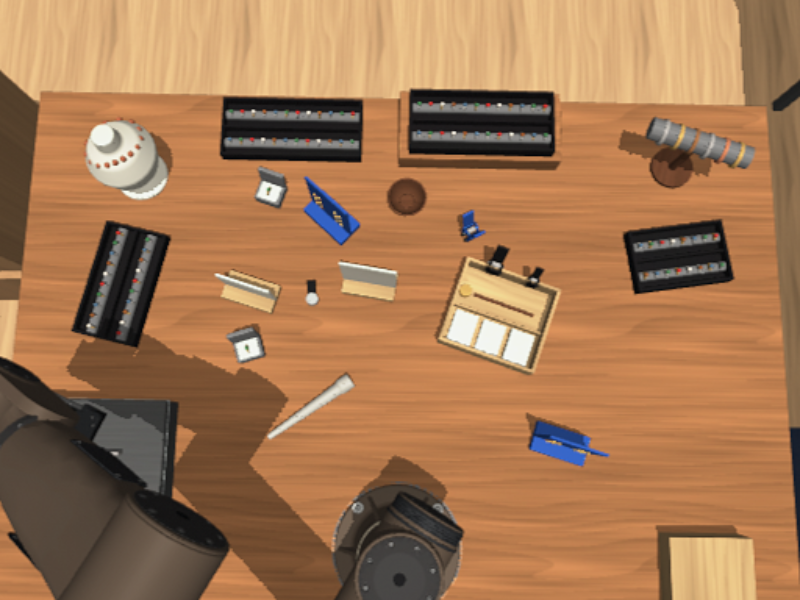

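The scene picture shows three clip candidates (in 512-wide pixels). The large black clip is at (185,247), the small black clip at (150,253) and a blue look-alike at (213,283). The large black one on the tray wall is the one meant. Of the cards, the tall white one at (279,212) fits; the low white one is at (354,190), and the blue ones are look-alikes. I'll measure both and confirm in a crop.

```bash
python3 - <<'E'
from h import *
ims=[]
pts={}
for n in ['scene','top']:
    c=cam(n);P=c['P'];C=c['color'].astype(int)
    x,y,z=P[...,0],P[...,1],P[...,2]
    g=C.max(-1)-C.min(-1)
    # tray walls tops
    m=(abs(z-60)<5)&(x>330)&(x<620)&(y<-90)&(y>-330)&(g>40)
    print(n,'tray',m.sum(),cv2.minAreaRect(P[m][:,:2].astype(np.float32)))
    k=(C.max(-1)<70)&(z>50)&(z<150)&(x>480)&(x<640)&(y<-120)&(y>-310)
    l,lab,st,ce=cv2.connectedComponentsWithStats(k.astype(np.uint8))
    for i in range(1,l):
        if st[i,4]>8:
            q=P[lab==i]; print(' black',ce[i].round(),st[i,4],'min',q.min(0).round(),'max',q.max(0).round())
            for a,b in[(60,75),(75,90),(90,105),(105,115),(115,122),(122,135)]:
                s=q[(q[:,2]>a)&(q[:,2]<b)]
                if len(s): print('   ',a,b,len(s),np.median(s,0).round(1),s.min(0).round(),s.max(0).round())
    w=(x>450)&(x<620)&(y>-20)&(y<140)&(z>25)&(z<180)&(g<40)
    q=P[w]; print(' card',len(q),q.min(0).round(),q.max(0).round())
    t=q[(q[:,2]>120)]
    r=cv2.minAreaRect(t[:,:2].astype(np.float32)); print('  rect>120',r,t.mean(0).round(1))
    t=q[(q[:,2]>158)]
    r=cv2.minAreaRect(t[:,:2].astype(np.float32)); print('  rect>158',len(t),r,t.mean(0).round(1),t[:,2].max())
    (u0,v0)=(130,220) if n=='scene' else (275,125)
    ims.append(cv2.resize(c['color'][v0:v0+75,u0:u0+100,::-1],(800,600),interpolation=cv2.INTER_CUBIC)[:, :])
cv2.imwrite('pics/crop.png',cv2.resize(np.vstack(ims),(600,900))[:600] if 0 else cv2.resize(np.hstack(ims),(800,300)))
E
```

```text
scene tray 703 ((464.950439453125, -199.0775909423828), (200.49261474609375, 183.4855499267578), 71.27094268798828)
 black [185. 248.] 327 min [ 537. -203.   50.] max [ 590. -168.  135.]
    60 75 29 [ 575.1 -191.    70.4] [ 571. -201.   61.] [ 579. -180.   75.]
    75 90 52 [ 569.1 -185.9   83.4] [ 548. -200.   75.] [ 579. -172.   90.]
    90 105 71 [ 552.3 -182.3   96.1] [ 546. -198.   90.] [ 582. -170.  105.]
    105 115 38 [ 549.1 -182.   109. ] [ 543. -199.  106.] [ 585. -170.  115.]
    115 122 34 [ 547.3 -183.8  118.8] [ 542. -201.  115.] [ 588. -169.  122.]
    122 135 85 [ 545.2 -184.6  131.3] [ 537. -203.  122.] [ 590. -168.  135.]
 black [151. 252.] 155 min [ 517. -276.   50.] max [ 555. -252.  108.]
    60 75 29 [ 542.9 -264.2   68.2] [ 526. -274.   60.] [ 547. -254.   75.]
    75 90 48 [ 528.  -262.6   80.8] [ 523. -273.   75.] [ 550. -255.   90.]
    90 105 38 [ 523.7 -260.7   96.7] [ 520. -273.   90.] [ 555. -253.  105.]
    105 115 22 [ 535.6 -263.5  106. ] [ 517. -276.  105.] [ 554. -252.  108.]
 card 1275 [523.  11.  25.] [545. 120. 170.]
  rect>120 ((532.7413330078
[... 906 characters left out ...]
black [342. 177.] 55 min [ 515. -276.   50.] max [ 549. -254.  112.]
    60 75 15 [ 536.3 -263.    67.3] [ 520. -273.   60.] [ 541. -255.   74.]
    75 90 14 [ 539.1 -267.4   81.8] [ 525. -274.   77.] [ 544. -255.   87.]
    90 105 14 [ 544.6 -269.1   96.7] [ 518. -276.   90.] [ 548. -260.  102.]
    105 115 7 [ 518.  -262.6  106.8] [ 515. -272.  106.] [ 549. -254.  112.]
 card 362 [520.  12.  27.] [539. 119. 171.]
  rect>120 ((530.7518920898438, 65.44886779785156), (107.94039154052734, 5.863781452178955), 81.3440933227539) [529.7  65.4 151.1]
  rect>158 75 ((530.8466796875, 65.76722717285156), (107.28236389160156, 5.769493103027344), 81.16838836669922) [530.8  66.1 164. ] 170.93924577043958
```

View pics/crop.png

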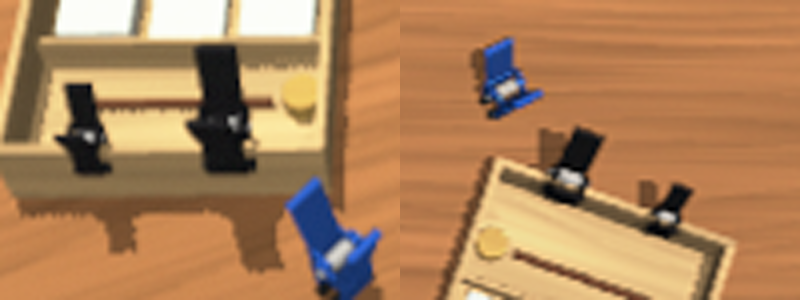

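The crop confirms it: the larger black clip is nearer the tray's left corner, with the small one about 85 mm along the wall and the blue look-alike off the tray. The clip is at about (561,-186) on a tray with yaw -18.9°. The card's top edge is at (531.5,66), yaw -8.9°. I'll turn the tool first, then move across.

Call:
jog_arm(motion=[[0, 0, 10.6, 0, 0, 0, 95], [0, 0, 10.6, 0, 0, 0, 95], [0, 0, 10.6, 0, 0, 0, 95], [0, 0, 10.6, 0, 0, 0, 95], [0, 0, 10.6, 0, 0, 0, 95], [0, 0, 10.6, 0, 0, 0, 95], [0, 0, 10.6, 0, 0, 0, 95], [0, 0, 10.5, 0, 0, 0, 95]])

```text
t: 1.7
eef_pos: [255.9, 570.2, 292.3]
tcp_rot: [3.142, -0.0, 1.235]
ft_force: [-0.2, -0.1, -0.3]
opening: 0.997
grip_force: 0.0
```

Call:
jog_arm(motion=[[0, 0, 0, -31, 26.5, 0, 95], [0, 0, 0, -31, 26.5, 0, 95], [0, 0, 0, -31, 26.5, 0, 95], [0, 0, 0, -31, 26.5, 0, 95], [0, 0, 0, -31, 26.5, 0, 95], [0, 0, 0, -31, 26.5, 0, 95], [0, 0, 0, -31, 26.5, 0, 95], [0, 0, 0, -31, 26.5, 0, 95], [0, 0, 0, -31, 26.5, 0, 95], [0, 0, 0, -31, 26.5, 0, 95]])

```text
t: 2.95
eef_pos: [406.8, 190.0, 292.5]
tcp_rot: [3.141, -0.0, 1.242]
ft_force: [-0.1, 0.3, 0.1]
opening: 1.003
grip_force: 0.0
```

Call:
jog_arm(motion=[[0, 0, 0, -31, 26.5, 0, 95], [0, 0, 0, -31, 26.5, 0, 95], [0, 0, 0, -31, 26.5, 0, 95], [0, 0, 0, -31, 26.5, 0, 95], [0, 0, 0, -31, 26.5, 0, 95], [0, 0, 0, -31, 26.5, 0, 95], [0, 0, 0, -31, 26.5, 0, 95], [0, 0, 0, -31, 26.5, 0, 95], [0, 0, 0, -31, 26.5, 0, 95], [0, 0, 0, 0, 0, 0, 95]])

```text
t: 4.2
eef_pos: [542.4, -152.0, 291.8]
tcp_rot: [3.141, 0.0, 1.239]
ft_force: [-0.0, 0.9, 0.3]
opening: 1.002
grip_force: 0.0
```

Call:
jog_arm(motion=[[0, 0, 0, -13, 14.3, 0, 95], [0, 0, 0, -13, 14.3, 0, 95], [0, 0, 0, 0, 0, 34, 95], [0, 0, 0, 0, 0, 34, 95], [0, 0, 0, 0, 0, 0, 95]])

```text
t: 4.82
eef_pos: [560.3, -183.8, 222.4]
tcp_rot: [-3.138, -0.0, 1.242]
ft_force: [0.4, 0.1, 0.7]
opening: 1.002
grip_force: 0.0
```

```bash
python3 - <<'E'
from h import *
s=env.state(); print(s['eef_pos'].round(1),s['tcp_rot'].round(3),s['t'])
ps=s['tcp_rot'][2]; tx=np.array([np.cos(ps),np.sin(ps)]); ty=np.array([np.sin(ps),-np.cos(ps)])
for n in ['scene','top']:
    c=cam(n);P=c['P'];C=c['color'].astype(int)
    d=P[...,:2]-s['eef_pos'][:2]; a=d@tx; b=d@ty; z=P[...,2]; k=(C.max(-1)<75)
    def st(nm,m):
        if m.sum()>3: print(n,nm,m.sum(),'x',np.percentile(a[m],[2,50,98]).round(1),'y',np.percentile(b[m],[2,50,98]).round(1),'z',z[m].max().round(1))
    st('clip top',k&(abs(a)<30)&(abs(b)<40)&(z>122)&(z<140))
    st('clip body',k&(abs(a)<30)&(abs(b)<40)&(z>85)&(z<140))
    st('finger+',(abs(a)<30)&(b>40)&(b<75)&(z>146)&(z<200))
    st('finger-',(abs(a)<30)&(b<-40)&(b>-75)&(z>146)&(z<200))
    u,v=proj(c,s['eef_pos']-[0,0,90]); u,v=int(u),int(v)
    cv2.imwrite(f'pics/g_{n}.png',cv2.resize(c['color'][max(v-50,0):v+50,max(u-50,0):u+50,::-1],(400,400)))
i=[cv2.imread(f'pics/g_{n}.png') for n in('scene','top')]; cv2.imwrite('pics/g.png',np.hstack(i))
E
```

```text
[ 560.3 -183.8  222.4] [-3.138 -0.     1.242] 4.825
scene clip body 19 x [-6.2  8.9 12.5] y [-19.9  15.7  23.3] z 136.1
scene finger+ 48 x [-10.6   1.5  12. ] y [51.3 55.2 57.5] z 174.0
```

View pics/g.png

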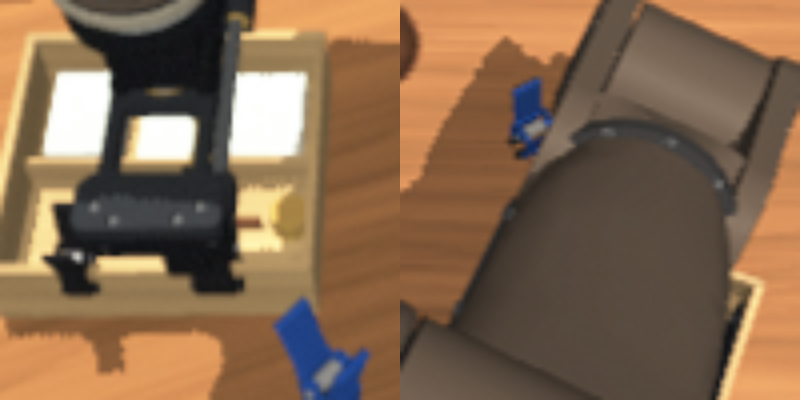

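The gripper sits over the clip, with the clip's handles at (205,270) in the left half hidden behind the hand. The fingers straddle them. I'll make a small correction, descend and squeeze.

Call:
jog_arm(motion=[[0, 0, 0, -1.8, 1.6, 10, 95], [0, 0, 0, 0, 0, 18, 95], [0, 0, 0, 0, 0, 16, 95], [0, 0, 0, 0, 0, 0, 95], [0, 0, 0, 0, 0, 0, 60], [0, 0, 0, 0, 0, 0, 50], [0, 0, 0, 0, 0, 0, 40], [0, 0, 0, 0, 0, 0, 30], [0, 0, 0, 0, 0, 0, 20], [0, 0, 0, 0, 0, 0, 20]])

```text
t: 6.18
eef_pos: [561.4, -186.0, 180.2]
tcp_rot: [-3.142, -0.0, 1.242]
ft_force: [0.4, -0.2, -0.5]
opening: 0.424
grip_force: 7.5
```

Call:
jog_arm(motion=[[0, 0, 0, 0, 0, 0, 20], [0, 0, 0, 0, 0, 0, 20], [0, 0, 0, 0, 0, 0, 20], [0, 0, 0, 0, 0, 0, 20]])

```text
t: 6.68
eef_pos: [561.4, -186.0, 180.2]
tcp_rot: [3.142, -0.0, 1.241]
ft_force: [0.7, -0.0, -1.2]
opening: 0.269
grip_force: 30.0
```

Call:
jog_arm(motion=[[0, 0, 0, 0, 0, -6, 20], [0, 0, 0, 0, 0, -10, 20], [0, 0, 0, 0, 0, -14, 20], [0, 0, 0, 0, 0, -20, 20], [0, 0, 0, 0, 0, -25, 20], [0, 0, 0, 0, 0, -25, 20], [0, 0, 0, 0, 0, -25, 20], [0, 0, 0, 0, 0, -20, 20], [0, 0, 0, 0, 0, -10, 20], [0, 0, 0, 0, 0, 0, 20]])

```text
t: 7.92
eef_pos: [561.4, -186.0, 335.9]
tcp_rot: [3.14, 0.0, 1.242]
ft_force: [-0.3, 0.6, -0.5]
opening: 0.268
grip_force: 30.0
```

```bash
cat > m.py <<'E'
from h import *
import sys
s=env.state(); print(s['eef_pos'].round(1),s['tcp_rot'].round(3),s['t'],s['opening'],s['grip_force'])
ps=s['tcp_rot'][2]; tx=np.array([np.cos(ps),np.sin(ps)]); ty=np.array([np.sin(ps),-np.cos(ps)])
c=cam('scene');P=c['P'];C=c['color'].astype(int)
d=P[...,:2]-s['eef_pos'][:2]; a=d@tx; b=d@ty; h=P[...,2]-s['eef_pos'][2]; k=(C.max(-1)<75)&(abs(a)<40)&(abs(b)<60)
for z in range(-160,-60,6):
    m=k&(h>=z)&(h<z+6)
    if m.sum()>3: print(z,m.sum(),'x',a[m].min().round(1),a[m].max().round(1),'y',b[m].min().round(1),b[m].max().round(1))
u,v=proj(c,s['eef_pos']-[0,0,100]); u,v=int(u),int(v)
cv2.imwrite('pics/'+sys.argv[1],cv2.resize(c['color'][max(v-50,0):v+50,max(u-65,0):u+65,::-1],(780,600),interpolation=cv2.INTER_CUBIC))
E
python3 m.py l.png
```

```text
[ 561.4 -186.   335.9] [3.14  0.    1.242] 7.925 0.26775522528740464 29.963821470737457
-136 28 x -14.2 15.1 y -15.0 22.6
-130 21 x -12.2 11.3 y 18.4 23.7
-124 24 x -11.6 11.0 y 19.2 22.2
-118 24 x -8.9 11.0 y 17.0 21.0
-112 19 x -9.7 12.8 y 2.8 20.3
-106 26 x -9.6 14.0 y 3.3 19.3
-100 10 x 9.3 13.9 y -8.1 6.7
-94 6 x 10.0 13.4 y -8.2 2.9
-88 5 x 8.6 10.9 y -10.5 -7.0
```

View pics/l.png

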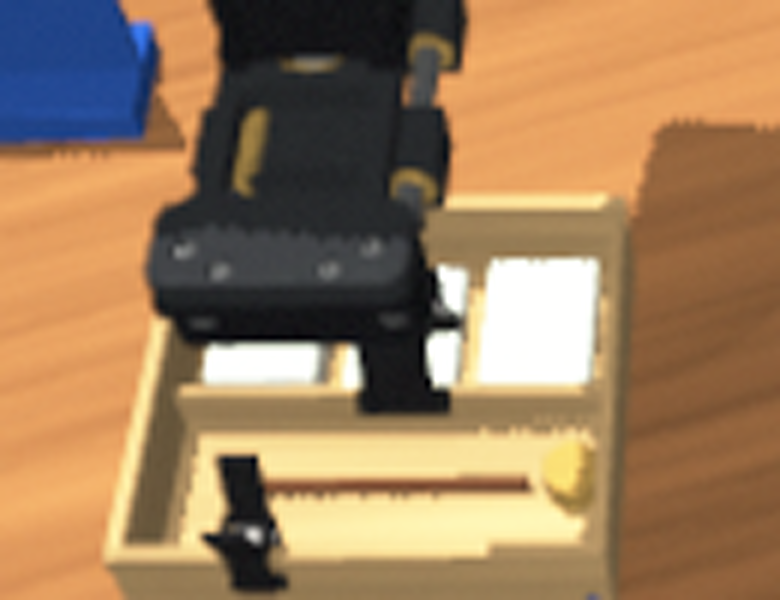

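The picture shows the clip lifted clear, held at (405,370) with the jaws spread. The small clip is still on the wall at (250,530) and the tray is undisturbed. Next I turn and carry the clip over the card.

Call:
jog_arm(motion=[[0, 0, -5, 0, 0, 0, 20], [0, 0, -4.9, 0, 0, 0, 20], [0, 0, 0, 15, -4.2, 0, 20], [0, 0, 0, 25, -7, 0, 20], [0, 0, 0, 35, -9.8, 0, 20], [0, 0, 0, 40, -11.2, 0, 20], [0, 0, 0, 40, -11.2, 0, 20], [0, 0, 0, 35, -9.8, 0, 20], [0, 0, 0, 30, -8.4, 0, 20], [0, 0, 0, 15, -4.2, 0, 20]])

```text
t: 9.22
eef_pos: [532.4, 58.3, 335.0]
tcp_rot: [-3.141, -0.0, 1.414]
ft_force: [0.5, -0.2, -1.2]
opening: 0.269
grip_force: 30.0
```

Call:
jog_arm(motion=[[0, 0, 0, 7, -2, 0, 20], [0, 0, 0, 0, 0, 12, 20], [0, 0, 0, 0, 0, 0, 20], [0, 0, 0, 0, 0, 0, 20]])

```text
t: 9.72
eef_pos: [532.3, 63.0, 323.0]
tcp_rot: [-3.141, 0.0, 1.413]
ft_force: [-0.5, -0.3, -0.4]
opening: 0.27
grip_force: 30.0
```

```bash
cat > m2.py <<'E'
from h import *
import sys
s=env.state(); print(s['eef_pos'].round(1),s['tcp_rot'].round(3),s['t'],s['opening'],s['grip_force'])
ps=s['tcp_rot'][2]; tx=np.array([np.cos(ps),np.sin(ps)]); ty=np.array([np.sin(ps),-np.cos(ps)])
for n in ('scene','top'):
    c=cam(n);P=c['P'];C=c['color'].astype(int)
    d=P[...,:2]-s['eef_pos'][:2]; a=d@tx; b=d@ty; z=P[...,2]; h=z-s['eef_pos'][2]
    k=(C.max(-1)<75)&(abs(a)<40)&(abs(b)<50)
    for q in range(-150,-80,6):
        m=k&(h>=q)&(h<q+6)
        if m.sum()>3: print(n,q,m.sum(),'x',a[m].min().round(1),a[m].max().round(1),'y',np.percentile(b[m],[0,50,100]).round(1))
    w=(abs(a)<80)&(abs(b)<30)&(C.min(-1)>110)&(C.max(-1)-C.min(-1)<40)&(z>130)&(z<175)
    if w.sum()>3:
        print(n,'card x',a[w].min().round(1),a[w].max().round(1),'y by x:',[(q,np.percentile(b[w&(abs(a-q)<8)],[2,50,98]).round(1)) for q in(-45,-30,30,45) if (w&(abs(a-q)<8)).sum()>2],'z',np.percentile(z[w],98).round(1))
    if n=='scene':
        u,v=proj(c,s['eef_pos']-[0,0,115]); u,v=int(u),int(v)
        cv2.imwrite('pics/'+sys.argv[1],cv2.resize(c['color'][max(v-38,0):v+37,max(u-50,0):u+50,::-1],(800,600),interpolation=cv2.INTER_CUBIC))
E
python3 m2.py o.png
```

```text
[532.3  63.  323. ] [-3.141  0.     1.413] 9.725 0.26983831647850726 29.96383935213089
scene -138 14 x -16.4 12.4 y [-13.1  18.6  21.8]
scene -132 31 x -16.4 12.5 y [-19.3  20.6  23.4]
scene -126 18 x -12.8 8.4 y [19.  20.3 22.3]
scene -120 19 x -13.0 10.1 y [17.9 20.  22.1]
scene -114 25 x -14.0 10.4 y [ 1.6 18.6 21.9]
scene -108 29 x -16.3 10.7 y [ 0.6 15.5 19.1]
scene -102 29 x -15.9 10.5 y [-5.9 14.1 16.1]
scene -96 31 x -15.5 9.8 y [-8.  13.  14.8]
scene -90 20 x -13.4 8.9 y [-9.  13.6 15.6]
scene -84 7 x -13.1 -7.4 y [-7.2 -5.9 15.1]
scene card x -52.4 57.2 y by x: [(-45, array([-1.9,  2.1,  4. ])), (-30, array([-2.4,  2.4,  4.2])), (30, array([-2.7,  2. ,  3.6])), (45, array([-2.8,  1.9,  4.3]))] z 166.5
```

View pics/o.png

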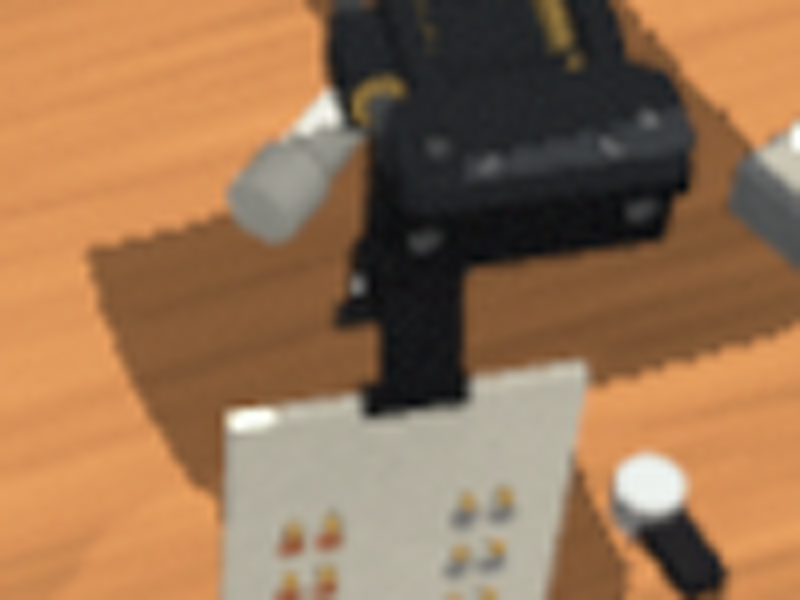

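The picture shows the clip in front of and above the card's top edge: the jaw spans (365–467, 400) and the card edge runs from (228,412) to (587,362). The clip is square to the card and centred across it, about 4 mm short of the middle along y. I'll correct that and lower it.

Call:
jog_arm(motion=[[0, 0, 0, 4.4, -0.4, 0, 20], [0, 0, 0, 0, 0, 6, 20], [0, 0, 0, 0, 0, 8, 20], [0, 0, 0, 0, 0, 8, 20], [0, 0, 0, 0, 0, 8, 20], [0, 0, 0, 0, 0, 7, 20], [0, 0, 0, 0, 0, 4, 20], [0, 0, 0, 0, 0, 0, 20], [0, 0, 0, 0, 0, 0, 20]])

```text
t: 10.95
eef_pos: [532.6, 68.0, 282.5]
tcp_rot: [3.141, -0.0, 1.414]
ft_force: [-0.9, 0.3, -0.0]
opening: 0.267
grip_force: 30.0
```

```bash
python3 m2.py p.png
```

```text
[532.6  68.  282.5] [ 3.141 -0.     1.414] 10.95 0.2669776919356148 29.963869750499725
scene -138 10 x -14.0 13.3 y [12.6 19.5 22.2]
scene -132 21 x -13.8 13.4 y [-16.5  20.9  22.8]
scene -126 15 x -13.0 9.0 y [19.6 20.7 22.5]
scene -120 19 x -12.8 9.0 y [19.1 20.  21.1]
scene -114 19 x -10.7 8.9 y [16.3 18.8 20.3]
scene -108 24 x -16.8 9.0 y [ 1.8 16.1 18.7]
scene -102 23 x -15.8 8.8 y [-8.9 14.2 17.2]
scene -96 29 x -16.0 8.3 y [-8.5  4.5 14.9]
scene -90 7 x -13.4 -8.5 y [-10.1  -7.8  13. ]
scene -84 5 x -13.3 -8.6 y [-8.  -7.5 10.5]
scene card x -57.3 52.5 y by x: [(-45, array([-1.2,  2.6,  5. ])), (-30, array([-0.4,  2.5,  4.7])), (30, array([-2. ,  2.3,  4.1])), (45, array([-1.9,  2.8,  4.8]))] z 166.5
```

View pics/p.png

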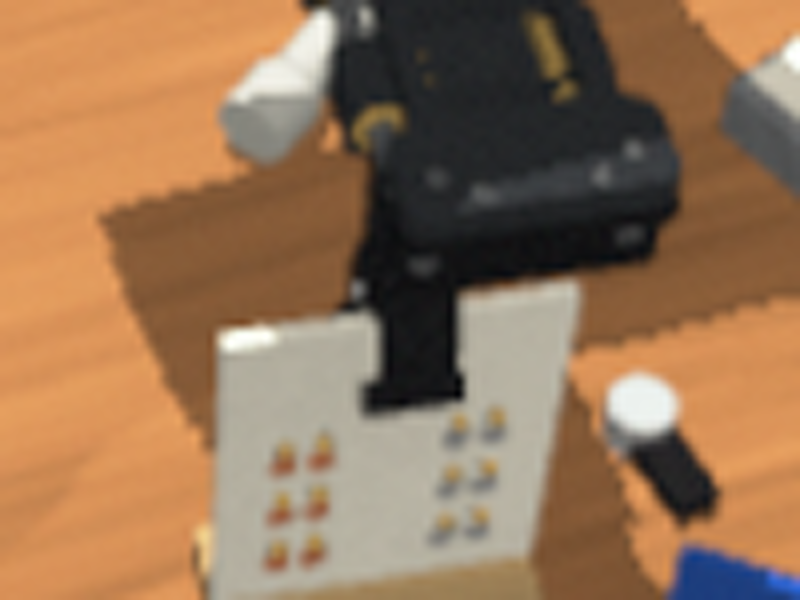

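The picture shows the card's top edge about 20 mm in between the jaws. The clip is within about 2 mm of the middle, square, with about 10 mm clear on each side. The card has not moved and the wrist force is near zero, so I'm handing the job in.

```bash
python3 -c "
from cell import env
print(env.job_done())"
```

```text
the job is handed in; nothing more can be done
None
```

I handed the job in with the larger clip still held squeezed open over the middle of the tall card's top edge, the edge about 20 mm in between the jaws and, by the camera, neither jaw touching it; no verdict came back.

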